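Jack up the mosaic board and hold it

ROBOT

A 6-joint arm with a two-finger parallel gripper is mounted at the origin on the work surface. World frame = base frame: x ahead of the robot, y to its left, z up, the work surface at z = 0. Lengths are in m, angles in degrees, forces in N, time in s.
With the tool pointing down it reaches from about 0.375 to 0.9 m from the base axis. Payload 3.1 kg.
Tool frame: the origin (TCP) lies at the very end of the fingers, on their centre line; the grasp point (between the pads) lies 19 mm behind it; z points along the fingers, y is the direction in which the jaws open and shut (so a half turn about z gives the same grasp; the last joint's range is limited). The gripper opens to 87 mm and grips with 3 to 60 N. Pads are 19 mm wide; open, the fingers measure 117 mm over their backs; the gripper's body (75 mm by 190 mm) begins 51 mm behind the grasp point.
Start: joints at [-75.43, 30.224, 82.088, -0, 67.689, -10.227], TCP at [0.262, -0.567, 0.223] pointing down, gripper open.
Joint ranges: [-176.69, 176.69], [-43.24, 126.21], [12.49, 139.97], [-82, 262], [0, 151.66], [-163.58, 163.58]. Speed limits (degrees/s): [159.86, 159.86, 180, 180, 180, 180].

INTERFACE

Orientations are given as a 3x3 rotation matrix whose columns are the frame's x, y, z axes.
In Python, from rig import readout, capture, camera_model, bot, spot_in, regions_of gives the robot as it stands.
- The arm moves only by the tool send_rows, never from a script. Its argument "moves" is a list that holds one entry, the list of rows, each a list of 7 numbers: the turn, a rotation vector about the tool's x, y, z in degrees, then the shift along the tool's x, y, z in cm, then the opening, from -1 (shut) to 1 (fully open). A call has exactly 5 rows; each row shifts and turns the commanded pose from where the row before left it, along the tool's axes as they then stand; what a row does not reach is not made up. A row lasts 1/10 s, in which the tool goes at most 50 mm and 8.59 degrees, less where a joint would pass 70% of its speed; a pose out of reach is approached as far as the arm can. A call with a gripper value outside its range is refused whole. The fingers move at their own pace and stop on an object; the grip force is fixed at half the most. Time passes only in rows, so rows that do not move let the fingers close, or fill a call up. It gives the time, the measured TCP pose, the force and the opening at its end, in the units of the state.
- readout.read_state(): the state, without advancing time (a new reading comes with each control period).
- capture(name): name is "side" or "top"; returns the picture (400x640x3 uint8, blue, green, red); there is no depth.
- camera_model(name): a dict with "camera_matrix" (3x3 intrinsics, pixels), "pose" (4x4, takes a point from camera to world coordinates). Camera axes: x right, y up, looking along -z (the intrinsics and any distortion apply to the point x, -y, -z); pixel columns grow to the right and rows downward; lengths in m; the calibration is good to about 2 mm. A picture is of the moment at which its call begins. camera_model takes no time and is no camera call.
- bot.hand_in(): hands the job in, once; it reports no verdict.
Trained networks look in the newest picture that a camera, given by its name, has taken for a name from the list of things; names that differ only in an ending like _2 or _b are one class to them, and where a whole thing is asked for, a point or a joint stands for the part that bears it (a point fixed in the world has none). Each returns a list of dicts, best first, with "p" (0 to 1); they miss things now and then, are a little off and sometimes report something else, mostly with a low value. They report only what shows in the picture. A call takes as long as a camera call. They do not tell look-alikes from the thing itself.
- spot_in(camera, thing): "location" ([x, y, z] in m, in world coordinates, good to about 4 mm: the middle of the surface that is visible of it).
- regions_of(camera, thing): "mask" (400x640 bool, what is visible of it).
The state is a dict: "time_s": time; "joint_positions": joint angles; "qvel": joint speeds; "tau": joint torques, N m; "position": TCP position; "tcp_rot": TCP orientation; "force": force on the tool from outside, world axes, zero at the start; "moment": the same for the moment, N m; "opening": opening from 0.0 (shut) to 1.0 (fully open).
Only numpy, scipy, OpenCV 4.12 (cv2) and the standard library are available. Lean on these libraries where they do the work, as an engineer would, in place of code of your own. Each camera call takes 0.05 s, during which the arm holds its last target. There are 200 camera calls.

TASK

Set the lever jack flat on the bench with its saddle centred under the round lift pad at the front of the mosaic board. Then work the handle: press it fully down once so the jack raises the board, let it come fully back up as a trial, and press it fully down a second time. Finish while still holding the handle down so that the board stays raised on the jack; lift the board only with the jack and leave the tile stack, the adhesive tub and the brush where they are.

Things in the scene. Friction and masses are not known exactly. Their poses are not given: they have to be found in the camera images.
- jack: grey lever jack, loose, about 0.8 kg. Origin on its underside (z = 0 when flat on the bench); x points from handle to saddle, z up. Base plate x -120 to +100, 90 wide (y), 10 thick. Saddle at x +75. Grip post at x +15. Handle pivot at x -5, z 45; the handle lies in the plane y = 0, sloping up and back to -x (all mm)
- carry_post (a point): on the centre line of the jack's carrying post, 20 mm below its top (jack x +15, z 105 mm): upright grey bar 28 mm along x, 24 mm along y, top at z 125, the jack's highest fixed part and the place to grip it, fingers closing along jack y. The body below it is 34 mm wide, top at z 44
- saddle_top (a point): centre of the top face of the jack's saddle disc (radius 18 mm), at jack x +75, y 0; 58 mm above the jack's underside with the handle up, 84 mm with it fully down
- handle_bar (a point): centre of the rubber cross bar at the end of the handle: round bar of radius 9 mm, 70 mm long along the jack's y, 115 mm from the pivot. With the handle up it is at jack x -86, z 126 mm; fully down at x -119, z 61 mm. It is pressed down from above
- handle (a joint): jack handle angle: 0 up (at rest, sloping 45 degrees up and back), 0.65 rad fully down at its stop (8 degrees above level). A spring and the load return it to 0 when let go. It takes about 3 to 11 N on the bar. Each rad raises the saddle 40 mm; the saddle goes down again with the handle. A full stroke lifts the pad from 68 to about 84 mm
- stand: wooden stand fixed to the bench with the hinged mosaic board (330 by 460, 18 thick, underside 62 over the bench). Origin on the bench below the middle of the board's front edge; x points from the front edge to the rear hinge (x +330), y along the front edge. Side rails at y +-205 from x 10 back; nothing stands under the lift pad (mm)
- lift_pad (a point): centre of the flat underside of the lift pad: the only round steel disc (radius 22, 10 thick, small bolt head on top) at the board's front; 60 in front of the front edge, 68 above the bench when the board is down. Its bracket is clamped anywhere at stand y -90 to +90. The two plain square lugs at the corners (y +-200) are not lift points (mm)
- tiles: bystander: stack of white tiles, 100 by 100 mm, 56 mm high, origin under its centre
- tub: bystander: closed round adhesive tub, radius 77 mm, 124 mm high, origin under its centre
- brush: bystander: flat brush lying on the bench, about 175 mm long along its x, 18 mm high; origin on its underside at the ferrule
Mind the look-alikes: they are no part of the job. Leave any purple or white look-alike of the jack alone.

How it is judged (in metres and radians):
On the way, in this order (a step that is already met when the one before it is completed fails the run):
1. the jack stands flat on the bench, handle up, with its saddle centred under the lift pad (horizontal distance between saddle_top and lift_pad below 0.015 m and height (world z) of jack below 0.004 m and angle between jack's own z axis and vertical below 0.04 rad and linear speed of jack below 0.02 m/s and value of joint handle below 0.1 rad), for 0.3 s.
2. first stroke: the handle is pressed down and the board is raised (value of joint handle above 0.56 rad and height (world z) of lift_pad above 0.077 m), for 0.1 s.
3. the handle comes back up and the board is down (value of joint handle below 0.12 rad and height (world z) of lift_pad below 0.071 m), for 0.1 s.
4. second stroke: the handle is pressed down again and the board is raised (all of step 2), for 0.3 s.
At the end, for the whole second after the job is handed in: Fingers hold the handle down (over 0.56 of 0.65 rad, pushing over 1.5 N); the lift pad's underside is above 77 mm and bears on the jack (over 2 N), saddle within 18 mm of the pad's centre, jack flat on the bench; the robot does not touch board or stand (all of step 4 and contact force between the fingers and jack above 1.5 N and contact force between jack and stand above 2 N and contact force between each of the arm, the fingers and stand below 0.5 N and horizontal distance between saddle_top and lift_pad below 0.018 m and angle between jack's own z axis and vertical below 0.05 rad and height (world z) of jack below 0.006 m); the arm keeps its last pose, push and grip.
It fails at once if the robot pushes or lifts the board or stand itself (over 5 N) (contact force between any of the arm, the fingers and stand above 5 N).
It fails at once if a bystander is shifted by more than 30 mm (distance of any of tiles, tub, brush from where it was at the start of the episode above 0.03 m).
It also fails if it takes over 64 s, if anything falls off the work surface, if the arm or the gripper's body presses on something with over 40 N, if the wrist force passes 120 N, or if a joint passes its speed limit or range.

## Working session

There is one attempt and no reset: what is moved stays moved. The work goes in short steps, Python scripts to look and compute and a tool call to move; the robot and the scene stay as the last step left them, time stands still between calls to the robot, and variables do not carry over. Pictures are saved under pics/ and viewed, about 8 in all and at most 12, crops included, and the job is handed in when it is done.

Besides the shell and the picture viewer there is one more tool, called after ">>>" by a JSON object that holds its "api" and its "payload". send_rows: Moves the arm, as the interface text tells. Its arguments: {"type":"object","properties":{"moves":{"type":"array","items":{"type":"array","items":{"type":"array","items":{"type":"number"}}}}},"required":["moves"]}

```bash
ls; mkdir -p pics
python3 - <<'E'
from rig import readout, capture, camera_model, bot, spot_in, regions_of
import cv2
s=readout.read_state();print(s)
for n in("side","top"):
    cv2.imwrite(f"pics/{n}0.png",capture(n)); m=camera_model(n);print(n,m)
for n in("side","top"):
    for t in("jack","carry_post","saddle_top","handle_bar","lift_pad","tiles","tub","brush","stand"):
        print(n,t,[( [round(float(v),3) for v in d["location"]],round(float(d["p"]),2)) for d in spot_in(n,t)])
print(readout.read_state()["time_s"])
E
```

```text
pics
{'time_s': 0.0, 'joint_positions': array([-7.54305841e+01,  3.02792972e+01,  8.21552976e+01, -7.17265729e-04,
        6.76877929e+01, -1.02272510e+01]), 'qvel': array([ 0.05990907,  0.02106903, -0.04578617,  0.00794003, -0.09533348,
       -0.00267672]), 'tau': array([-4.24797909e-04, -4.40045536e+01, -1.76592708e+01,  6.33500121e-02,
        5.81643835e-02, -1.56024844e-04]), 'position': array([ 0.26196538, -0.56666063,  0.22157411]), 'tcp_rot': array([[ 9.07799980e-01,  4.19403023e-01, -5.48542782e-04],
       [ 4.19403220e-01, -9.07797707e-01,  2.06446646e-03],
       [ 3.67877596e-04, -2.10418322e-03, -9.99997719e-01]]), 'force': array([-0.57288209,  0.14237009, -0.10295619]), 'moment': array([ 0.03842326, -0.01014409, -0.00798498]), 'opening': 1.0003759224140647}
side {'camera_matrix': array([[446.29987505,   0.        , 320.50216197],
       [  0.        , 446.29987505, 193.1394214 ],
       [  0.        ,   0.        ,   1.        ]]), 'pose': array([[-0.79773555,  0.32570582, -0.50747779, -0.13479915],
       [-0.6026747 , -0.40269344,  0.68892757,  0.81995379],
       [
[... 993 characters left out ...]
 0.68)]
side tiles [([0.48, 0.469, 0.055], 0.94)]
side tub [([0.578, -0.417, 0.095], 0.6)]
side brush []
side stand [([0.819, 0.078, 0.079], 0.92), ([0.477, 0.47, 0.054], 0.74)]
top jack [([0.452, -0.173, 0.009], 0.95), ([0.443, 0.24, 0.009], 0.81)]
top carry_post [([0.452, -0.171, 0.012], 0.96), ([0.446, 0.234, 0.009], 0.88), ([0.17, -0.386, 0.009], 0.6)]
top saddle_top [([0.532, -0.142, 0.067], 0.59)]
top handle_bar [([0.398, 0.277, 0.129], 0.6), ([0.395, -0.189, 0.132], 0.5)]
top lift_pad [([0.68, -0.032, 0.08], 0.78)]
top tiles [([0.496, 0.454, 0.055], 0.88)]
top tub [([0.591, -0.455, 0.124], 0.62)]
top brush [([0.451, -0.399, 0.014], 0.69)]
top stand [([0.852, -0.002, 0.085], 0.84)]
1.0
```

View pics/side0.png

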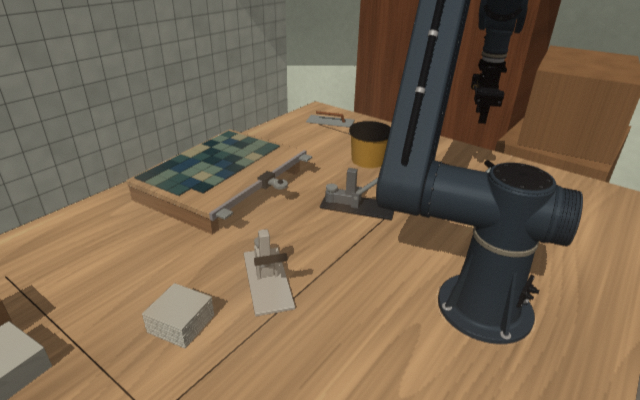

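View pics/top0.png

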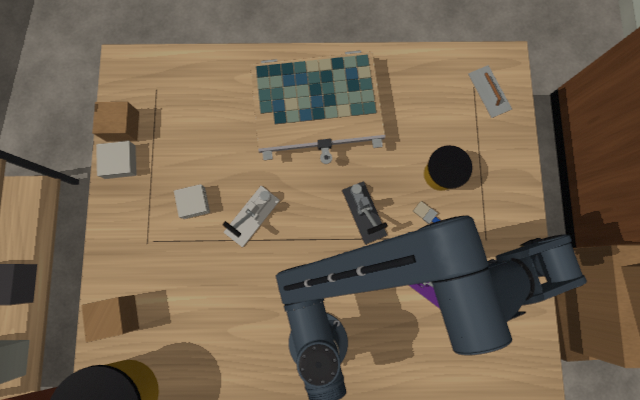

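The side picture shows the grey jack on its dark base plate around (355,195), with the arm partly hiding its handle. The round pad is at about (278,184). In the top picture the grey jack is at about (363,212), with its handle end towards (372,233). The pad is at (326,156) and the tub at (450,167). The white look-alike is at (252,215) and the purple one is under the arm at (428,292). I'll zoom in on both views.

Run:
```python
import cv2,numpy as np
t=cv2.imread("pics/top0.png")[135:255,300:400]; s=cv2.imread("pics/side0.png")[150:230,250:410]
a=cv2.resize(t,None,fx=5,fy=5,interpolation=cv2.INTER_CUBIC)[:, :500]
cv2.imwrite("pics/zt.png",a)
cv2.imwrite("pics/zs.png",cv2.resize(s,None,fx=5,fy=5,interpolation=cv2.INTER_CUBIC))
```

```text
(no output)
```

View pics/zt.png

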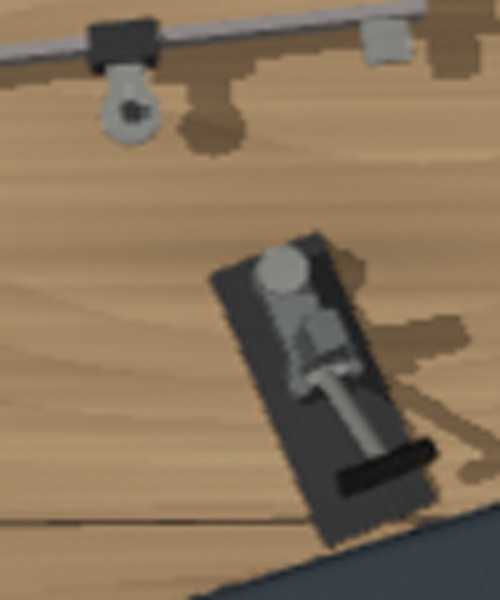

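View pics/zs.png

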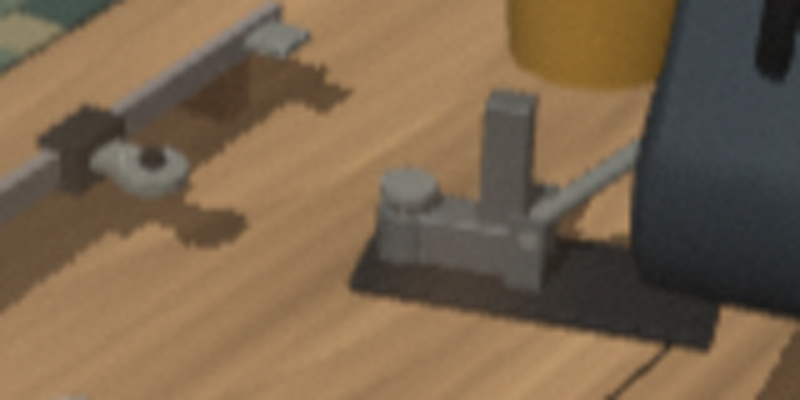

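```bash
cat > h.py <<'E'
import numpy as np
from rig import readout, capture, camera_model, bot, spot_in, regions_of
def ray(n,uv):
    m=camera_model(n);K=m["camera_matrix"];P=m["pose"]
    d=np.array([(uv[0]-K[0,2])/K[0,0],-(uv[1]-K[1,2])/K[1,1],-1.])
    return P[:3,3],P[:3,:3]@d
def atz(n,uv,z):
    o,d=ray(n,uv);return o+d*(z-o[2])/d[2]
def tri(a,b):
    (o1,d1),(o2,d2)=ray("top",a),ray("side",b)
    t=np.linalg.lstsq(np.c_[d1,-d2],o2-o1,rcond=None)[0]
    p,q=o1+t[0]*d1,o2+t[1]*d2
    return (p+q)/2,np.linalg.norm(p-q)
def proj(n,p):
    m=camera_model(n);K=m["camera_matrix"];P=m["pose"];c=P[:3,:3].T@(np.asarray(p)-P[:3,3])
    return np.array([K[0,2]+K[0,0]*c[0]/-c[2],K[1,2]+K[1,1]*c[1]/c[2]])
def jackfit(obs,x0):
    # obs: (cam,uv,jack point); planar pose x,y,yaw(rad)
    from scipy.optimize import least_squares
    def f(v):
        c,s=np.cos(v[2]),np.sin(v[2])
        return np.concatenate([proj(n,[v[0]+c*p[0]-s*p[1],v[1]+s*p[0]+c*p[1],p[2]])-uv for n,uv,p in obs])
    r=least_squares(f,x0,loss="soft_l1");return r.x,r.fun.reshape(-1,2)
E
python3 - <<'E'
from h import *
np.set_printoptions(precision=4,suppress=True)
T=lambda x,y:np.array([300+(x+.5)/5-.5,135+(y+.5)/5-.5]); S=lambda x,y:np.array([250+(x+.5)/5-.5,150+(y+.5)/5-.5])
for k,a,b in (("saddle",T(282,270),S(410,185)),("pad",T(130,115),S(148,167)),("post",T(325,330),S(512,100)),("lug R",T(386,40),S(278,38))):
    print(k,*tri(a,b), atz("top",a,.058 if k=="saddle" else .078 if k=="pad" else .125))
# board front bar direction
print("edge",atz("top",T(0,53),.08),atz("top",T(425,8),.08))
obs=[("top",T(282,270),(.075,0,.058)),("side",S(410,185),(.075,0,.058)),("top",T(387,467),(-.086,0,.130)),
("top",T(210,273),(.1,.045,.01)),("top",T(320,233),(.1,-.045,.01)),("top",T(332,548),(-.12,.045,.01)),
("side",S(512,100),(.015,0,.125)),("side",S(352,288),(.1,.045,.0)),("side",S(707,348),(-.12,.045,0)),("top",T(325,330),(.015,0,.125))]
x,r=jackfit(obs,[.46,-.15,.4]);print(x,np.degrees(x[2]));print(r)
E
```

```text
saddle [ 0.5341 -0.1444  0.0554] 8.409260724219249e-05 [ 0.5336 -0.1441  0.058 ]
pad [ 0.6465 -0.035   0.0758] 0.0035407771374326444 [ 0.6443 -0.0359  0.078 ]
post [ 0.4785 -0.1657  0.124 ] 7.259688775145628e-05 [ 0.4783 -0.1656  0.125 ]
lug R [ 0.7004 -0.223   0.072 ] 4.8905463420526644e-05 [ 0.6836 -0.2147  0.125 ]
edge [0.6909 0.0572 0.08  ] [ 0.7217 -0.2509  0.08  ]
[ 0.4646 -0.173   0.3828] 21.93349926631953
[[ 0.2255 -0.1754]
 [ 0.1322 -0.8168]
 [ 0.362  -0.3824]
 [-0.3937  0.2101]
 [-0.2245 -0.8666]
 [-1.002   0.0972]
 [ 0.3216 -0.5059]
 [-0.4445  0.993 ]
 [ 0.9255  0.9148]
 [ 0.5146 -0.0857]]
```

The fit puts the jack at (0.465, -0.173) with a yaw of 21.9° and sub-pixel residuals. The pad is at about (0.6455, -0.0355). I'll keep the yaw and only translate, starting by moving over the post.

>>> {"api": "send_rows", "payload": {"moves": [[[0, 0, 2.9, 0, 0, 0, 1], [0, 0, 0, 3.2, -2.6, 0, 1], [0, 0, 0, 3.2, -2.6, 0, 1], [0, 0, 0, 3.2, -2.6, 0, 1], [0, 0, 0, 3.2, -2.6, 0, 1]]]}}

```text
time_s: 1.5
position: [0.3426, -0.4219, 0.2226]
tcp_rot: [[0.928, 0.372, 0.0], [0.372, -0.928, -0.0], [0.0, 0.0, -1.0]]
force: [1.3, -0.3, 0.2]
opening: 1.001
```

>>> {"api": "send_rows", "payload": {"moves": [[[0, 0, 0, 3.2, -2.6, 0, 1], [0, 0, 0, 3.2, -2.6, 0, 1], [0, 0, 0, 3.2, -2.6, 0, 1], [0, 0, 0, 3.2, -2.6, 0, 1], [0, 0, 0, 3.2, -2.6, 0, 1]]]}}

```text
time_s: 2.0
position: [0.4428, -0.2414, 0.2228]
tcp_rot: [[0.928, 0.373, 0.001], [0.373, -0.928, -0.0], [0.0, 0.001, -1.0]]
force: [0.5, -0.4, 0.7]
opening: 1.001
```

>>> {"api": "send_rows", "payload": {"moves": [[[0, 0, 0, 3.2, -2.6, 0, 1], [0, 0, 0, 0, -0.4, 0, 1], [0, 0, 0, 0, 0, 0, 1], [0, 0, 0, 0, 0, 0, 1], [0, 0, 0, 0, 0, 0, 1]]]}}

```text
time_s: 2.5
position: [0.4603, -0.2044, 0.2226]
tcp_rot: [[0.929, 0.371, 0.0], [0.371, -0.929, -0.001], [-0.0, 0.001, -1.0]]
force: [-0.7, -0.2, 0.6]
opening: 1.001
```

Run:
```python
from h import *
import cv2
s=readout.read_state();print(s["time_s"],s["position"],s["tcp_rot"],s["force"])
t=capture("top");d=capture("side")
cv2.imwrite("pics/t1.png",t);cv2.imwrite("pics/s1.png",d)
a=cv2.resize(t[135:255,290:410],None,fx=3.3,fy=5);b=cv2.resize(d[110:230,320:440],None,fx=3.3,fy=5)
cv2.imwrite("pics/z1.png",np.hstack([a,b]))
```

```text
2.5 [ 0.46033846 -0.20440061  0.22262465] [[ 9.28537412e-01  3.71238777e-01  2.12363776e-04]
 [ 3.71238838e-01 -9.28537258e-01 -5.35050370e-04]
 [-1.44376692e-06  5.75651967e-04 -9.99999834e-01]] [-0.68895765 -0.17935309  0.64410755]
```

View pics/z1.png

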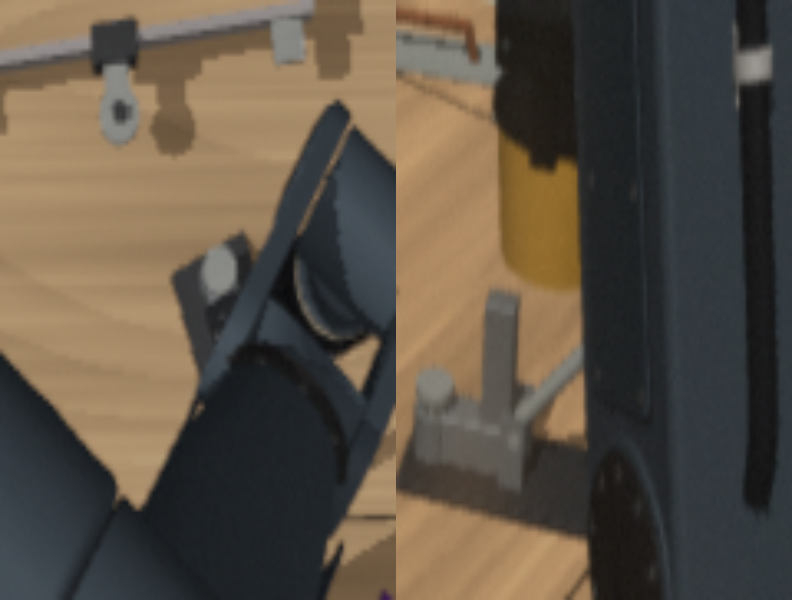

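The jack is unmoved. The gripper is still short of the post by 3.1 cm in tool x and -2.8 cm in tool y. I'll close that distance, then lower.

>>> {"api": "send_rows", "payload": {"moves": [[[0, 0, 0, 1.0, -1.0, 0, 1], [0, 0, 0, 1.1, -0.9, 0, 1], [0, 0, 0, 1.0, -0.9, 0, 1], [0, 0, 0, 0, 0, 2.5, 1], [0, 0, 0, 0, 0, 2.5, 1]]]}}

```text
time_s: 3.1
position: [0.4803, -0.1643, 0.1728]
tcp_rot: [[0.927, 0.375, 0.003], [0.375, -0.927, -0.001], [0.002, 0.002, -1.0]]
force: [-1.2, 0.2, -0.4]
opening: 1.0
```

Run:
```python
from h import *
import cv2
s=readout.read_state();print(s["time_s"],s["position"],s["force"])
R=s["tcp_rot"];print("to go (tool cm)",R.T@(np.array([.4785,-.1668,.086])-s["position"])*100)
```

```text
3.1 [ 0.48034248 -0.16430774  0.17279497] [-1.15128436  0.23601793 -0.44776231]
to go (tool cm) [-0.28151454  0.1416469   8.67931005]
```

>>> {"api": "send_rows", "payload": {"moves": [[[0, 0, 0, -0.2, 0.1, 2.0, 1], [0, 0, 0, 0, 0, 2.0, 1], [0, 0, 0, 0, 0, 2.0, 1], [0, 0, 0, 0, 0, 2.0, 1], [0, 0, 0, 0, 0, 0.6, 1]]]}}

```text
time_s: 3.6
position: [0.4769, -0.1655, 0.0849]
tcp_rot: [[0.927, 0.374, -0.003], [0.374, -0.927, 0.002], [-0.002, -0.003, -1.0]]
force: [0.4, -0.5, 0.0]
opening: 1.001
```

Run:
```python
from h import *
import cv2
s=readout.read_state();print(s["time_s"],s["position"],s["force"])
R=s["tcp_rot"];print("to go (tool cm)",R.T@(np.array([.4785,-.1668,.086])-s["position"])*100)
d=capture("side")
cv2.imwrite("pics/z2.png",cv2.resize(d[100:240,310:450],None,fx=4,fy=4))
```

```text
3.6 [ 0.47687037 -0.1654923   0.08486909] [ 0.39555557 -0.54377351  0.01961524]
to go (tool cm) [ 0.10198658  0.18189792 -0.11383735]
```

View pics/z2.png

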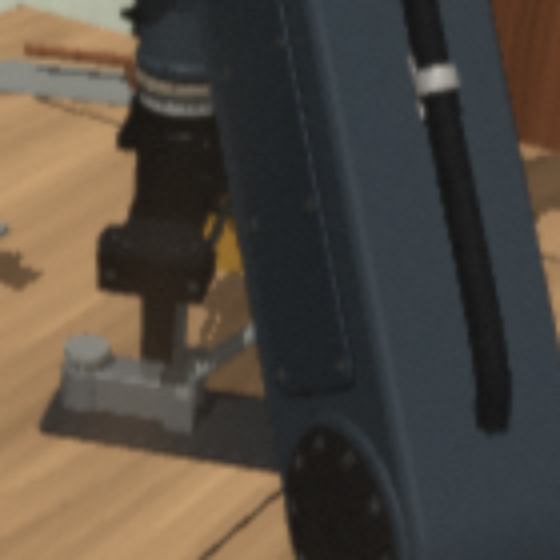

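The gripper straddles the post, with a finger at crop (165,330) hiding it and the jack undisturbed. Closing the fingers now.

>>> {"api": "send_rows", "payload": {"moves": [[[0, 0, 0, 0, 0.2, 0, 0], [0, 0, 0, 0, 0, 0, -0.6], [0, 0, 0, 0, 0, 0, -1], [0, 0, 0, 0, 0, 0, -1], [0, 0, 0, 0, 0, 0, -1]]]}}

```text
time_s: 4.15
position: [0.4784, -0.1692, 0.0871]
tcp_rot: [[0.928, 0.373, 0.001], [0.373, -0.928, -0.0], [0.001, 0.001, -1.0]]
force: [-0.1, 0.1, -1.1]
opening: 0.63
```

>>> {"api": "send_rows", "payload": {"moves": [[[0, 0, 0, 0, 0, 0, -1], [0, 0, 0, 0, 0, 0, -1], [0, 0, 0, 0, 0, 0, -1], [0, 0, 0, 0, 0, -0.2, -1], [0, 0, 0, 0, 0, -0.2, -1]]]}}

```text
time_s: 4.65
position: [0.4772, -0.1684, 0.0897]
tcp_rot: [[0.928, 0.373, -0.002], [0.373, -0.928, 0.001], [-0.002, -0.002, -1.0]]
force: [-0.7, 0.3, -8.3]
opening: 0.27
```

>>> {"api": "send_rows", "payload": {"moves": [[[0, 0, 0, 0, 0, 0, -1], [0, 0, 0, 0, 0, 0, -1], [0, 0, 0, 0, 0, 0, -1], [0, 0, 0, 0, 0, 0, -1], [0, 0, 0, 0, 0, 0, -1]]]}}

```text
time_s: 5.15
position: [0.4781, -0.169, 0.0904]
tcp_rot: [[0.928, 0.373, -0.0], [0.373, -0.928, 0.0], [-0.0, -0.0, -1.0]]
force: [-0.2, -0.2, -8.9]
opening: 0.275
```

Run:
```python
from h import *
import cv2
s=readout.read_state();print(s["time_s"],s["position"],s["force"],s["moment"],s["opening"]*87)
p=s["position"];a=np.arctan2(s["tcp_rot"][1,0],s["tcp_rot"][0,0]);sad=p[:2]+.06*np.array([np.cos(a),np.sin(a)])
print("predicted saddle",sad,np.degrees(a))
print("spots",[x["location"] for n in("top","side") if capture(n) is not None for x in spot_in(n,"saddle_top")],[x["location"] for x in spot_in("top","lift_pad")+spot_in("side","lift_pad")])
```

```text
5.15 [ 0.47808837 -0.16899385  0.09039086] [-0.20801857 -0.18285837 -8.87874812] [ 0.01512239 -0.0728681   0.01604433] 23.919543660544647
predicted saddle [ 0.53376019 -0.14661867] 21.895794059963666
spots [[0.5135, 0.1914, 0.0557], [0.2528, -0.3148, 0.0577]] [[0.6827, -0.0182, 0.0795]]
```

The jack is gripped and lifted about 4 mm: the load is 8.9 N and the opening 24 mm. I'll carry it to just in front of the pad.

>>> {"api": "send_rows", "payload": {"moves": [[[0, 0, 0, 1, -0.6, 0, -1], [0, 0, 0, 2, -1.4, 0, -1], [0, 0, 0, 2, -1.4, 0, -1], [0, 0, 0, 2, -1.4, 0, -1], [0, 0, 0, 1, -0.6, 0, -1]]]}}

```text
time_s: 5.95
position: [0.5335, -0.0867, 0.0906]
tcp_rot: [[0.927, 0.374, 0.001], [0.374, -0.927, 0.001], [0.001, -0.0, -1.0]]
force: [-0.0, -1.0, -8.4]
opening: 0.275
```

>>> {"api": "send_rows", "payload": {"moves": [[[0, 0, 0, 1, -0.7, 0, -1], [0, 0, 0, 0, 0, 0, -1], [0, 0, 0, 0, 0, 0, -1], [0, 0, 0, 0, 0, 0, -1], [0, 0, 0, 0, 0, 0, -1]]]}}

```text
time_s: 6.45
position: [0.5385, -0.0796, 0.0905]
tcp_rot: [[0.928, 0.372, -0.001], [0.372, -0.928, -0.0], [-0.001, -0.0, -1.0]]
force: [0.5, 0.3, -8.6]
opening: 0.273
```

Run:
```python
from h import *
import cv2
s=readout.read_state();print(s["time_s"],s["position"],s["force"],s["moment"],s["opening"]*87)
p=s["position"];a=np.arctan2(s["tcp_rot"][1,0],s["tcp_rot"][0,0]);sad=p[:2]+.06*np.array([np.cos(a),np.sin(a)])
print("predicted saddle",sad,np.degrees(a),proj("top",[*sad,.062]),proj("side",[*sad,.062]))
t=capture("top");d=capture("side")
cv2.imwrite("pics/t3.png",t);cv2.imwrite("pics/s3.png",d)
cv2.imwrite("pics/z3.png",np.hstack([cv2.resize(t[140:200,300:360],None,fx=6.6,fy=6.6,interpolation=2),cv2.resize(d[155:215,260:320],None,fx=6.6,fy=6.6,interpolation=2)]))
```

```text
6.45 [ 0.53845372 -0.07960013  0.09051352] [ 0.510844    0.31044082 -8.56762666] [ 0.03636548 -0.12223194 -0.00398421] 23.72143046347448
predicted saddle [ 0.59415147 -0.05728958] 21.829296929374344 [331.62100983 172.18686645] [298.14199631 189.76934129]
```

View pics/z3.png

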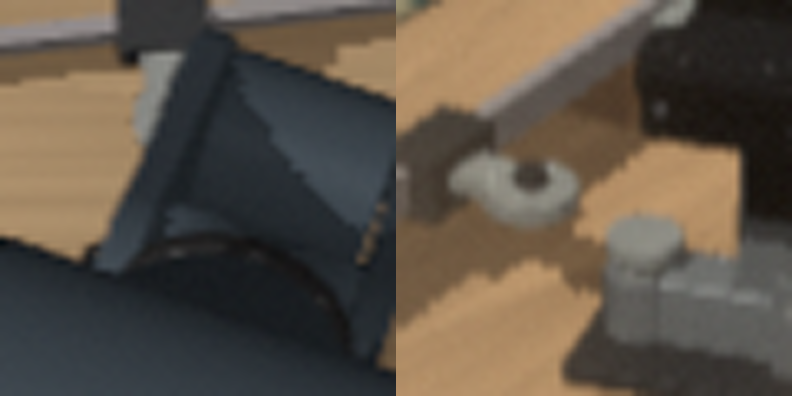

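Run:
```python
from h import *
import cv2
C=lambda x,y:((x-396+.5)/6.6+260-.5,(y+.5)/6.6+155-.5)
print("saddle side",atz("side",C(645,235),.0625),"pad side",atz("side",C(530,188),.078),atz("side",C(530,183),.078))
# pad ellipse fit from top0 and side crop colour
t=cv2.imread("pics/top0.png")
print(atz("top",(325.6,157.6),.078))
s=readout.read_state()
for tgt in([.6455,-.0355],[.644,-.038]):
    print(s["tcp_rot"].T[:2,:2]@(np.array(tgt)-[.59415,-.0573])*100)
```

```text
saddle side [ 0.59402339 -0.05323742  0.0625    ] pad side [ 0.64386653 -0.03256865  0.078     ] [ 0.64686922 -0.03596016  0.078     ]
[ 0.64432584 -0.03592311  0.078     ]
[ 5.57742844 -0.11364584]
[5.3452036 0.0626256]
```

>>> {"api": "send_rows", "payload": {"moves": [[[0, 0, 0, 0.8, 0, 0, -1], [0, 0, 0, 1.5, 0.1, 0, -1], [0, 0, 0, 1.5, 0, 0, -1], [0, 0, 0, 1.1, 0, 0, -1], [0, 0, 0, 0.5, 0, 0, -1]]]}}

```text
time_s: 7.05
position: [0.591, -0.0594, 0.0906]
tcp_rot: [[0.928, 0.373, 0.002], [0.373, -0.928, -0.0], [0.001, 0.001, -1.0]]
force: [0.4, -0.9, -8.3]
opening: 0.271
```

>>> {"api": "send_rows", "payload": {"moves": [[[0, 0, 0, 0, 0, 0, -1], [0, 0, 0, 0, 0, 0.2, -1], [0, 0, 0, 0, 0, 0.2, -1], [0, 0, 0, 0, 0, 0, -1], [0, 0, 0, 0, 0, 0, -1]]]}}

```text
time_s: 7.55
position: [0.5892, -0.0595, 0.0875]
tcp_rot: [[0.928, 0.373, 0.0], [0.373, -0.928, 0.0], [0.0, -0.0, -1.0]]
force: [-2.1, 1.8, 2.9]
opening: 0.275
```

Run:
```python
from h import *
import cv2
s=readout.read_state();print(s["time_s"],s["position"],s["force"],s["moment"],s["opening"]*87)
p=s["position"];a=np.arctan2(s["tcp_rot"][1,0],s["tcp_rot"][0,0]);sad=p[:2]+.06*np.array([np.cos(a),np.sin(a)])
print("predicted saddle",sad,np.degrees(a))
d=capture("side");cv2.imwrite("pics/s4.png",d)
cv2.imwrite("pics/z4.png",cv2.resize(d[140:220,250:350],None,fx=7,fy=7,interpolation=2))
```

```text
7.55 [ 0.58917638 -0.05945052  0.08753337] [-2.05935613  1.8498592   2.88932297] [ 0.2224285   0.41895338 -0.0155772 ] 23.90393221671671
predicted saddle [ 0.64485384 -0.0370894 ] 21.881329279866428
```

View pics/z4.png

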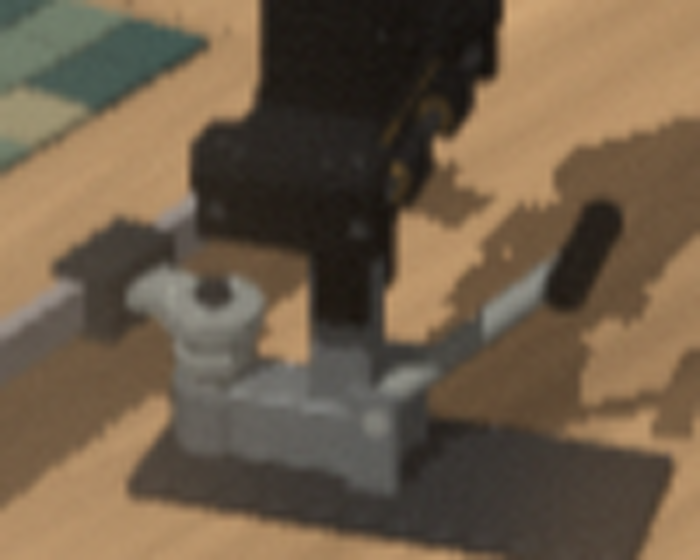

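The picture shows the jack on the bench with its saddle at crop column ~213, under the pad at column ~218. The handle is up. I'll release it and raise the gripper.

>>> {"api": "send_rows", "payload": {"moves": [[[0, 0, 0, 0, 0, -0.1, -0.4], [0, 0, 0, 0, 0, 0, 0.2], [0, 0, 0, 0, 0, 0, 0.2], [0, 0, 0, 0, 0, 0, 0.2], [0, 0, 0, 0, 0, 0, 0.2]]]}}

```text
time_s: 8.1
position: [0.5897, -0.06, 0.0876]
tcp_rot: [[0.928, 0.373, 0.001], [0.373, -0.928, -0.0], [0.0, 0.001, -1.0]]
force: [0.2, 0.5, -0.1]
opening: 0.559
```

>>> {"api": "send_rows", "payload": {"moves": [[[0, 0, 0, 0, 0, -1, 0.2], [0, 0, 0, 0, 0, -2.5, 0.2], [0, 0, 0, 0, 0, -3, 0.2], [0, 0, 0, 0, 0, -3, 0.2], [0, 0, 0, 0, 0, 0, -1]]]}}

```text
time_s: 8.6
position: [0.5927, -0.0605, 0.1878]
tcp_rot: [[0.928, 0.373, 0.01], [0.373, -0.928, -0.003], [0.008, 0.007, -1.0]]
force: [0.7, -0.6, -0.0]
opening: 0.561
```

>>> {"api": "send_rows", "payload": {"moves": [[[0, 0, 0, -3, 0, 0, -1], [0, 0, 0, -3, 0, 0, -1], [0, 0, 0, -3, 0, 0, -1], [0, 0, 0, -1, 0, 0, -1], [0, 0, 0, 0, 0, 0, -1]]]}}

```text
time_s: 9.1
position: [0.4956, -0.0971, 0.1825]
tcp_rot: [[0.928, 0.371, -0.001], [0.371, -0.928, 0.0], [-0.001, -0.001, -1.0]]
force: [-0.3, -0.3, -0.5]
opening: 0.139
```

Run:
```python
from h import *
import cv2
s=readout.read_state();print(s["time_s"],s["position"],s["force"],s["moment"],s["opening"]*87)
t=capture("top");d=capture("side");cv2.imwrite("pics/s5.png",d);cv2.imwrite("pics/t5.png",t)
cv2.imwrite("pics/z5.png",np.hstack([cv2.resize(t[145:225,300:357],None,fx=7,fy=7,interpolation=2),cv2.resize(d[140:220,255:312],None,fx=7,fy=7,interpolation=2)]))
```

```text
9.1 [ 0.49557302 -0.09714299  0.18250558] [-0.28707773 -0.28579237 -0.51501611] [-0.00066623  0.0384092   0.0125545 ] 12.06622896432131
```

View pics/z5.png

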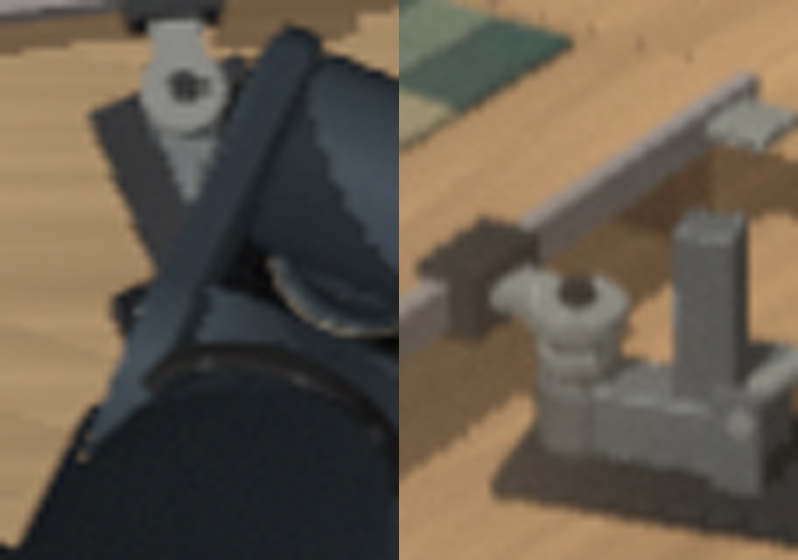

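Run:
```python
from h import *
T=lambda x,y:(300+(x+.5)/7-.5,145+(y+.5)/7-.5); S=lambda x,y:(255+(x-399+.5)/7-.5,140+(y+.5)/7-.5)
a=np.radians(21.9);R=np.array([[np.cos(a),-np.sin(a)],[np.sin(a),np.cos(a)]])
c=atz("top",T(92,115),.01)[:2];print("saddle from top corner",c+R@[-.025,-.045])
print("pad top",atz("top",T(184,90),.078),"side",atz("side",S(578,302),.078))
c=atz("side",S(493,491),.0)[:2];print("saddle from side corner",c+R@[-.025,-.045])
c,r=tri(T(92,115),S(493,488));print(c,r,c[:2]+R@[-.025,-.045])
p,r=tri(T(184,90),S(578,302));print("pad tri",p,r)
```

```text
saddle from top corner [ 0.64417398 -0.04009698]
pad top [ 0.64495257 -0.03685664  0.078     ] side [ 0.64462903 -0.03461019  0.078     ]
saddle from side corner [ 0.65004445 -0.04097477]
[0.65333098 0.01166928 0.00334833] 0.0022327503820343698 [ 0.64691952 -0.03940805]
pad tri [ 0.64578688 -0.03661012  0.07656612] 0.0010140182199144746
```

Two views put the saddle within about 4 mm of the pad's centre, well inside the 15 mm limit. The TCP is above the bar, so I'll lower to it.

>>> {"api": "send_rows", "payload": {"moves": [[[0, 0, 0, 0, 0, 1.5, -1], [0, 0, 0, 0, 0, 1.5, -1], [0, 0, 0, 0, 0, 1.2, -1], [0, 0, 0, 0, 0, 0, -1], [0, 0, 0, 0, 0, 0, -1]]]}}

```text
time_s: 9.7
position: [0.4972, -0.0968, 0.1403]
tcp_rot: [[0.928, 0.373, -0.0], [0.373, -0.928, 0.0], [0.0, -0.0, -1.0]]
force: [0.3, -0.1, -0.2]
opening: 0.005
```

>>> {"api": "send_rows", "payload": {"moves": [[[0, 0, 0, -0.3, 0, 0.6, -1], [0, 0, 0, -0.6, 0, 0.7, -1], [0, 0, 0, -0.6, 0, 0.8, -1], [0, 0, 0, -0.5, 0, 0.9, -1], [0, 0, 0, 0, 0, 0, -1]]]}}

```text
time_s: 10.2
position: [0.4766, -0.1059, 0.111]
tcp_rot: [[0.927, 0.374, -0.002], [0.374, -0.927, -0.002], [-0.003, 0.001, -1.0]]
force: [-4.4, -3.7, 12.2]
opening: 0.004
```

Run:
```python
from h import *
import cv2
s=readout.read_state();print(s["time_s"],s["position"],s["force"],s["opening"]*87)
d=capture("side");cv2.imwrite("pics/s6.png",d)
cv2.imwrite("pics/z6.png",cv2.resize(d[120:230,250:370],None,fx=5.4,fy=5.4,interpolation=2))
```

```text
10.2 [ 0.47656009 -0.10587796  0.11098641] [-4.42735744 -3.66946616 12.24003637] 0.3456461371252476
```

View pics/z6.png

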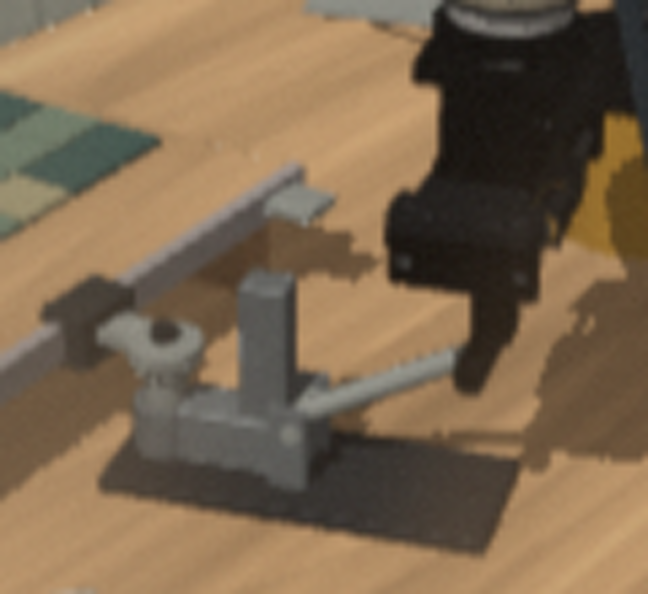

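The handle is following the finger, at about half stroke, and the base corner hasn't moved. I'll continue along the arc.

>>> {"api": "send_rows", "payload": {"moves": [[[0, 0, 0, -0.6, 0, 0.9, -1], [0, 0, 0, -0.4, 0, 1.0, -1], [0, 0, 0, -0.3, 0, 1.0, -1], [0, 0, 0, -0.2, 0, 1.0, -1], [0, 0, 0, 0, 0, 0.4, -1]]]}}

```text
time_s: 10.75
position: [0.4618, -0.1111, 0.0682]
tcp_rot: [[0.927, 0.375, -0.004], [0.375, -0.927, -0.001], [-0.004, -0.0, -1.0]]
force: [-10.8, -6.1, 29.2]
opening: 0.003
```

>>> {"api": "send_rows", "payload": {"moves": [[[0, 0, 0, 0, 0, 0.1, -1], [0, 0, 0, 0, 0, 0, -1], [0, 0, 0, 0, 0, 0, -1], [0, 0, 0, 0, 0, 0, -1], [0, 0, 0, 0, 0, 0, -1]]]}}

```text
time_s: 11.25
position: [0.4618, -0.1111, 0.0687]
tcp_rot: [[0.927, 0.375, -0.003], [0.375, -0.927, -0.002], [-0.004, 0.001, -1.0]]
force: [-10.0, -5.7, 21.5]
opening: 0.008
```

Run:
```python
from h import *
import cv2
s=readout.read_state();print(s["time_s"],s["position"],s["force"],s["opening"]*87)
d=capture("side");cv2.imwrite("pics/s7.png",d)
cv2.imwrite("pics/z7.png",cv2.resize(d[120:230,250:370],None,fx=5.4,fy=5.4,interpolation=2))
```

```text
11.25 [ 0.46183312 -0.11114991  0.06870724] [-9.95472985 -5.73147443 21.52456835] 0.6616437057664224
```

View pics/z7.png

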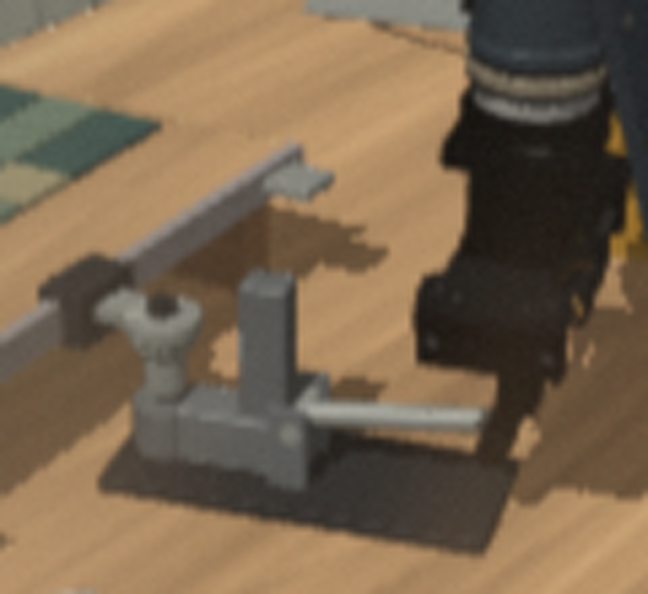

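The board is raised with the handle at its stop, and the jack corner is still at crop (100,487). First stroke done, so I'll go back up along the arc.

>>> {"api": "send_rows", "payload": {"moves": [[[0, 0, 0, 0.1, 0, -1.0, -1], [0, 0, 0, 0.3, 0, -1.1, -1], [0, 0, 0, 0.4, 0, -1.1, -1], [0, 0, 0, 0.6, 0, -1.1, -1], [0, 0, 0, 0.6, 0, -0.9, -1]]]}}

```text
time_s: 11.8
position: [0.4835, -0.1027, 0.1199]
tcp_rot: [[0.928, 0.372, 0.003], [0.372, -0.928, -0.001], [0.002, 0.001, -1.0]]
force: [-0.1, 0.2, 1.4]
opening: 0.007
```

>>> {"api": "send_rows", "payload": {"moves": [[[0, 0, 0, 0.6, 0, -0.8, -1], [0, 0, 0, 0.6, 0, -0.7, -1], [0, 0, 0, 0.3, 0, -0.8, -1], [0, 0, 0, 0, 0, -0.4, -1], [0, 0, 0, 0, 0, 0, -1]]]}}

```text
time_s: 12.3
position: [0.4965, -0.097, 0.1458]
tcp_rot: [[0.928, 0.373, 0.0], [0.373, -0.928, -0.0], [-0.0, 0.0, -1.0]]
force: [-0.1, 0.2, -0.6]
opening: 0.007
```

>>> {"api": "send_rows", "payload": {"moves": [[[0, 0, 0, 0, 0, 0, -1], [0, 0, 0, 0, 0, 0, -1], [0, 0, 0, 0, 0, 0, -1], [0, 0, 0, 0, 0, 0, -1], [0, 0, 0, 0, 0, 0, -1]]]}}

```text
time_s: 12.8
position: [0.4965, -0.097, 0.1454]
tcp_rot: [[0.928, 0.373, -0.0], [0.373, -0.928, 0.0], [-0.0, -0.0, -1.0]]
force: [0.1, -0.4, 0.4]
opening: 0.009
```

Run:
```python
from h import *
import cv2
s=readout.read_state();print(s["time_s"],s["position"],s["force"],s["opening"]*87)
d=capture("side");cv2.imwrite("pics/s8.png",d)
cv2.imwrite("pics/z8.png",cv2.resize(d[120:230,250:370],None,fx=5.4,fy=5.4,interpolation=2))
```

```text
12.8 [ 0.49649439 -0.09696834  0.1453766 ] [ 0.09615847 -0.42965127  0.35430206] 0.7963618079881469
```

View pics/z8.png

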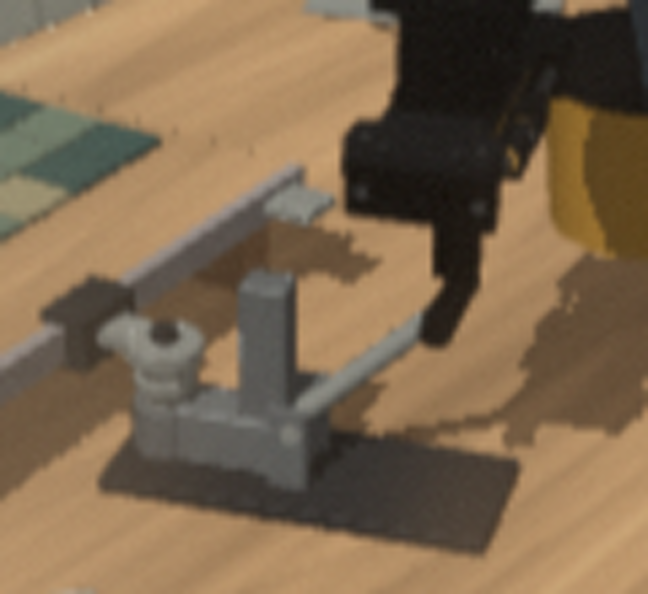

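The handle is fully up, the board is down and the jack hasn't shifted. Now the second stroke along the same path.

>>> {"api": "send_rows", "payload": {"moves": [[[0, 0, 0, 0, 0, 0.6, -1], [0, 0, 0, -0.3, 0, 0.6, -1], [0, 0, 0, -0.6, 0, 0.7, -1], [0, 0, 0, -0.6, 0, 0.8, -1], [0, 0, 0, -0.5, 0, 0.8, -1]]]}}

```text
time_s: 13.35
position: [0.4762, -0.1055, 0.1107]
tcp_rot: [[0.927, 0.375, -0.003], [0.375, -0.927, -0.002], [-0.004, 0.001, -1.0]]
force: [-6.1, -4.6, 12.9]
opening: 0.004
```

>>> {"api": "send_rows", "payload": {"moves": [[[0, 0, 0, -0.6, 0, 0.9, -1], [0, 0, 0, -0.5, 0, 1.0, -1], [0, 0, 0, -0.4, 0, 1.0, -1], [0, 0, 0, -0.2, 0, 1.0, -1], [0, 0, 0, 0, 0, 0.5, -1]]]}}

```text
time_s: 13.85
position: [0.46, -0.1119, 0.0671]
tcp_rot: [[0.927, 0.375, -0.004], [0.375, -0.927, -0.001], [-0.004, -0.0, -1.0]]
force: [-13.0, -6.6, 42.0]
opening: 0.004
```

>>> {"api": "send_rows", "payload": {"moves": [[[0, 0, 0, 0, 0, 0, -1], [0, 0, 0, 0, 0, 0, -1], [0, 0, 0, 0, 0, 0, -1], [0, 0, 0, 0, 0, 0, -1], [0, 0, 0, 0, 0, 0, -1]]]}}

```text
time_s: 14.35
position: [0.4602, -0.1118, 0.0683]
tcp_rot: [[0.927, 0.375, -0.003], [0.375, -0.927, -0.002], [-0.004, 0.0, -1.0]]
force: [-8.6, -6.0, 23.9]
opening: -0.0
```

Run:
```python
from h import *
import cv2
s=readout.read_state();print(s["time_s"],s["position"],s["force"],s["opening"]*87)
d=capture("side");cv2.imwrite("pics/s9.png",d)
a=cv2.imread("pics/s7.png");print("diff to first stroke, jack/pad region",cv2.absdiff(a,d)[160:230,255:350].mean(), cv2.absdiff(a,cv2.imread("pics/s8.png"))[160:230,255:350].mean())
```

```text
14.35 [ 0.46016112 -0.11184024  0.06832362] [-8.61906798 -5.98834903 23.90008986] -0.03699022555211737
diff to first stroke, jack/pad region 1.7329824561403508 15.89874686716792
```

>>> {"api": "send_rows", "payload": {"moves": [[[0, 0, 0, 0, 0, 0, -1], [0, 0, 0, 0, 0, 0, -1], [0, 0, 0, 0, 0, 0, -1], [0, 0, 0, 0, 0, 0, -1], [0, 0, 0, 0, 0, 0, -1]]]}}

```text
time_s: 14.9
position: [0.4602, -0.1118, 0.0683]
tcp_rot: [[0.927, 0.375, -0.003], [0.375, -0.927, -0.002], [-0.004, 0.001, -1.0]]
force: [-9.4, -6.3, 22.9]
opening: 0.006
```

Run:
```python
from h import *
s=readout.read_state();print(s["time_s"],s["position"],s["force"])
if s["position"][2]<.0705 and s["force"][2]>5: print(bot.hand_in())
```

```text
14.9 [ 0.46016538 -0.11184972  0.06832823] [-9.38126805 -6.33188132 22.93390971]
the job is handed in; nothing more can be done
None
```

I set the grey jack under the round lift pad and pressed the handle fully down. I then let it come fully back up, pressed it down again, and handed the job in at 14.9 s while still holding it down.

- **Placement:** estimates from the two cameras differed by a few mm. They put the saddle within about 4–7 mm of the pad's centre (limit 15 mm). The base plate stayed put in the pictures I viewed, from placing through the first stroke and return.
- **End state:** the fingers pressed steadily on the bar with about 23 N, at z 68 mm, where the handle is at its stop. The side picture nearly matched the first raised stroke (mean difference 1.7, against 15.9 with the board down). I compared that last picture by numbers only and did not view it.
- **Not measured:** I did not read the pad height, handle angle or pad load directly. I inferred them from the pictures and the TCP height. The wrist force read 42 N for a moment as the second stroke hit the stop. That was the closed fingertips on the bar, under the 120 N wrist limit.
- **Bystanders:** I did not go near the tiles, tub or brush, and I did not measure them again at the end.

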